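# Run a fingertip along the condiment caddy to shut its row of lids

### The arm

A 6-joint arm with a two-finger parallel gripper is mounted at the origin on the work surface. World frame = base frame: x ahead of the robot, y to its left, z up, the work surface at z = 0. Lengths are in mm, angles in rad, forces in N, time in s.
With the tool pointing down it reaches from about 350 to 775 mm from the base axis. Payload 7.3 kg.
Tool frame: the origin (TCP) lies on the centre line of the jaws, within the pads' length; the fingertips stand 8 mm ahead of it and the grasp point (between the pads) lies 11 mm behind it; z points along the fingers, y is the line along which they close (so a half turn about z gives the same grasp; the last joint's range is limited). The gripper opens to 92 mm and grips with 3 to 60 N. Pads are 19 mm wide; open, the fingers measure 130 mm over their backs; the gripper's body (75 mm by 190 mm) begins 47 mm behind the grasp point.
Start: joints at [1.141, 0.342, 1.524, -0, 1.275, -0.146], TCP at [146.989, 504.025, 205.541] pointing down, gripper open.
Joint ranges: [-2.53, 2.53], [-0.77, 2.02], [0.04, 2.7], [-1, 4.14], [0.28, 2.66], [-3.11, 3.11]. Speed limits (rad/s): [2.57, 2.57, 3.14, 3.14, 3.14, 3.14].

### API

Orientations are given as a unit quaternion [x, y, z, w].
In Python, from plant import * gives the robot as it stands.
- The arm moves only by the shell command python3 -m handwheel 'ROWS'. ROWS is JSON, a list of rows, each a list of 3 entries, a list of its own where there are three numbers: the shift along the world's x, y, z in mm, then the turn, a rotation vector about the world's x, y, z in units of 5 degrees (1.0 is 5 degrees), then the finger opening in mm, from 0 to 91.8. A call has 1 to 5 rows; each row is the pose to reach, as a shift and turn from the pose commanded when the call began; what a row does not reach only later rows make up. A row lasts 1/10 s, in which the tool goes at most 50 mm and 8.59 degrees, less where a joint would pass 70% of its speed; a pose out of reach is approached as far as the arm can. A call with a gripper value outside its range is refused whole. The fingers move at their own pace and stop on an object; the grip force is fixed at half the most. Time passes only in rows, so rows that repeat a pose let the fingers close. It gives the time, the measured TCP pose, the force, the opening and the grip force at its end, in the units of the state.
- sense(): the state, without advancing time (a new reading comes with each control period).
- get_image(name): name is "scene" or "top" or "wrist"; returns a dict with "color" (384x512x3 uint8, blue, green, red), "fx", "fy", "cx", "cy" (pixels), "view" (4x4, takes a point from world to camera coordinates). Camera axes: x right, y down, z forward; pixel columns grow to the right and rows downward; lengths in mm; the calibration is good to about 2 mm. A picture is of the moment at which its call begins. There is no depth.
- close_job(): hands the job in; it is judged then, once.
The state is a dict: "clock": time; "joints": joint angles; "dq": joint speeds; "effort": joint torques, N m; "position": TCP position; "tool_rot": TCP orientation; "ft_force": force on the tool from outside, world axes, zero at the start; "wrist_torque": the same for the moment, N m; "width": opening from 0.0 (shut) to 1.0 (fully open); "grasp_force": force on a finger pad.
Only numpy, scipy, OpenCV 4.12 (cv2) and the standard library are available. Lean on these libraries where they do the work, as an engineer would, in place of code of your own. Each camera call takes 0.05 s, during which the arm holds its last target. There are 200 camera calls.

### The job

Run a fingertip lightly along the row of five open flip lids on the condiment caddy, starting at the end of the row where the outermost lid has its hinge, so that the finger meets every lid from its hinge side and presses them shut one after another, first to last. Press gently, do not grasp, lift or shove the caddy out of its place, leave everything else on the counter alone, and finish with all five lids shut and the hand clear.

Things in the scene. Friction and masses are not known exactly. Their poses are not given: they have to be found in the camera images.
- caddy_top (a point): Loose grey plastic condiment caddy, 209 mm long (its x), 66 wide (y), 45 high, 0.8 kg, with five white flip lids in a row along its length. Point: centre of its top, in the plane of the upper faces of the shut lids, 45 mm above the counter; z is up, x runs along the row from first to fifth lid. Both ends of the top (|x| 93 to 104 mm) are solid flat shoulders in that plane.
- lid1 (a joint): Hinge angle (rad) of the first lid: 0 = shut, flush; 0.1 = free end 3.5 mm up; starts at 0.3 to 0.65. Lid 35 mm long (x), 58 wide, 3 thick; hinge across the row at x = -91.5 mm from caddy_top, 1.5 mm below its plane; free end on the +x side, so an open lid is a ramp rising to +x. It stays where left (0.008 N m friction); shuts under 0.3 N at the free end, a few N near the hinge.
- lid2 (a joint): Hinge angle (rad) of the second lid: 0 = shut, flush; 0.1 = free end 3.5 mm up; starts at 0.3 to 0.65. Lid 35 mm long (x), 58 wide, 3 thick; hinge across the row at x = -54.5 mm from caddy_top, 1.5 mm below its plane; free end on the +x side, so an open lid is a ramp rising to +x. It stays where left (0.008 N m friction); shuts under 0.3 N at the free end, a few N near the hinge.
- lid3 (a joint): Hinge angle (rad) of the third lid: 0 = shut, flush; 0.1 = free end 3.5 mm up; starts at 0.3 to 0.65. Lid 35 mm long (x), 58 wide, 3 thick; hinge across the row at x = -17.5 mm from caddy_top, 1.5 mm below its plane; free end on the +x side, so an open lid is a ramp rising to +x. It stays where left (0.008 N m friction); shuts under 0.3 N at the free end, a few N near the hinge.
- lid4 (a joint): Hinge angle (rad) of the fourth lid: 0 = shut, flush; 0.1 = free end 3.5 mm up; starts at 0.3 to 0.65. Lid 35 mm long (x), 58 wide, 3 thick; hinge across the row at x = 19.5 mm from caddy_top, 1.5 mm below its plane; free end on the +x side, so an open lid is a ramp rising to +x. It stays where left (0.008 N m friction); shuts under 0.3 N at the free end, a few N near the hinge.
- lid5 (a joint): Hinge angle (rad) of the fifth lid: 0 = shut, flush; 0.1 = free end 3.5 mm up; starts at 0.3 to 0.65. Lid 35 mm long (x), 58 wide, 3 thick; hinge across the row at x = 56.5 mm from caddy_top, 1.5 mm below its plane; free end on the +x side, so an open lid is a ramp rising to +x. It stays where left (0.008 N m friction); shuts under 0.3 N at the free end, a few N near the hinge.
- mug: Bystander, to be left alone: white ceramic mug, 82 mm across, 92 mm high; origin at the middle of its underside.
- shaker: Bystander, to be left alone: steel salt shaker, 42 mm across, 75 mm high; origin at the middle of its underside.
- spoon: Bystander, to be left alone: steel spoon lying flat, 150 mm long; origin at the underside near the middle of its length.
- jar: Bystander, to be left alone: brown glass coffee jar with black cap, 84 mm across, 130 mm high; origin at the middle of its underside.
- foodbox: Bystander, to be left alone: round clear food box with a blue lid, 142 mm across, 74 mm high; origin at the middle of its underside.
- cups: Bystander, to be left alone: stack of white paper cups, 86 mm across, 167 mm high; origin at the middle of its underside.
- soap: Bystander, to be left alone: yellow soap bottle, 60 mm across, 170 mm high; origin at the middle of its underside.

How it is judged:
By the outcome, as a careful person would: the job done as asked, in the order asked, and still so for the second after the job is handed in, with the robot touching nothing.
It also fails if it takes over 40 s, if anything falls off the work surface, if the arm or the gripper's body presses on something with over 40 N, if the wrist force passes 120 N, or if a joint passes its speed limit or range.

## Working session

There is one attempt and no reset: what is moved stays moved. The work goes in short steps, Python scripts to look and compute and a shell command to move; the robot and the scene stay as the last step left them, time stands still between calls to the robot, and variables do not carry over. Pictures are saved under pics/ and viewed, at most 10 in all, crops included, and the job is handed in when it is done.

```bash
mkdir -p pics
python3 - <<'E'
from plant import *
import cv2
for n in("scene","top"):
    d=get_image(n); cv2.imwrite(f"pics/{n}0.png",d["color"]); 
    import pickle; pickle.dump(d,open(f"{n}0.pkl","wb"))
s=sense();print(s["position"],s["tool_rot"],s["width"],s["ft_force"],s["clock"])
E
```

```text
[146.8283363  503.64867961 204.9513568 ] [ 1.41433466e-01  9.89947537e-01 -6.43800557e-04 -1.84064144e-04] 0.9972913838965364 [ 0.1106095  -0.13990471 -0.65375876] 0.1
```

View pics/scene0.png

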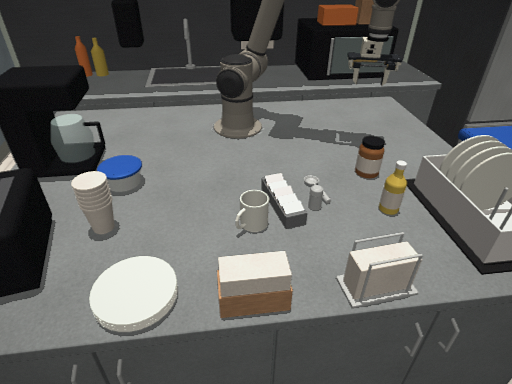

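View pics/top0.png

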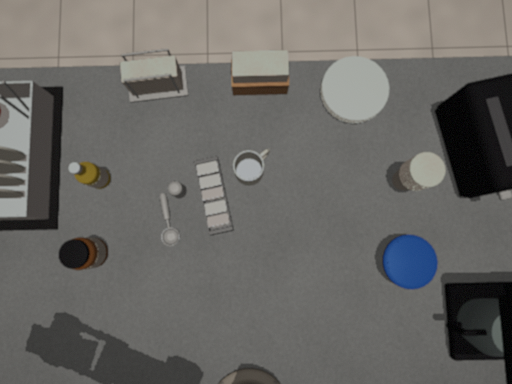

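The caddy is at about (284,198) in scene and (213,196) in top, with the mug on one side and the shaker and spoon on the other. I'll enlarge both.

Run:
```python
import cv2,numpy as np
s=cv2.imread("pics/scene0.png")[160:240,230:340];t=cv2.imread("pics/top0.png")[145:250,150:285]
cv2.imwrite("pics/c1.png",cv2.resize(s,None,fx=7,fy=7,interpolation=cv2.INTER_CUBIC))
cv2.imwrite("pics/c2.png",cv2.resize(t,None,fx=5.6,fy=5.6,interpolation=cv2.INTER_CUBIC))
```

```text
(no output)
```

View pics/c1.png

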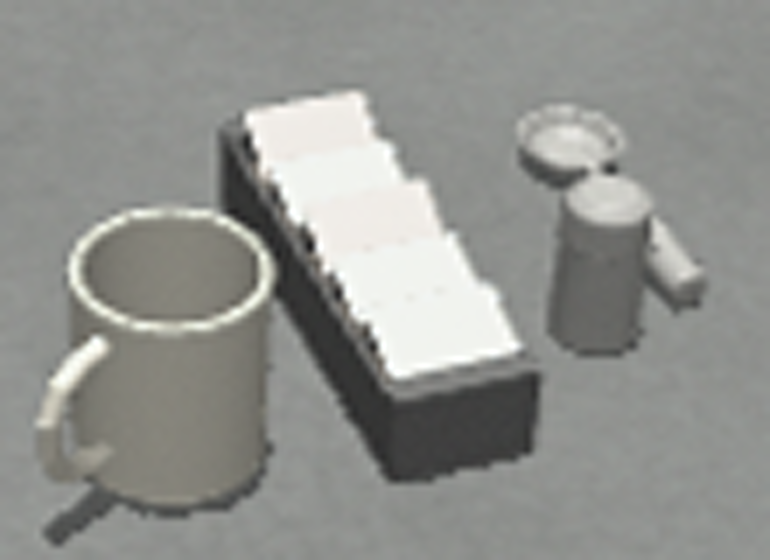

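View pics/c2.png

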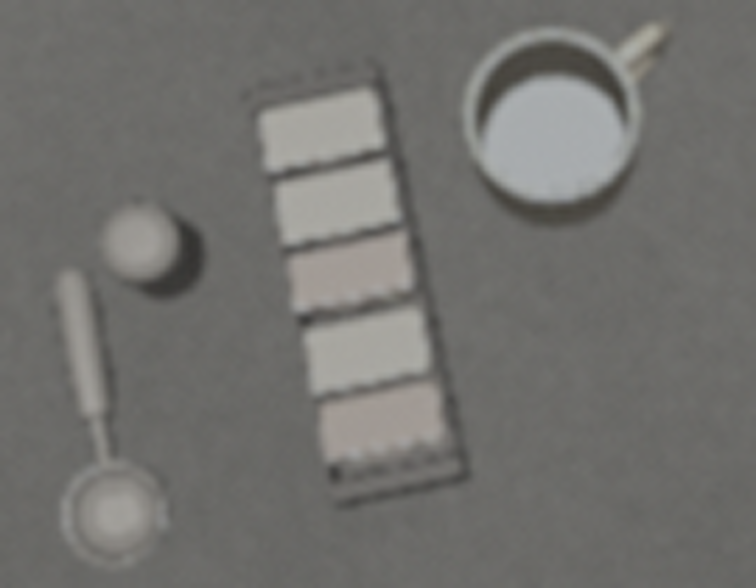

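Top crop: the shoulder corners in the c2 crop are about (250,92), (378,67), (467,475) and (340,503). The lids are low at the end far from the robot (image top). Their free edges stand up toward the robot: there is shadow under the last lid at (390,460), and dark gaps on the robot side in the scene crop. So lid 1 is the one farthest from the robot.

```bash
cat > h.py <<'E'
import numpy as np,pickle
def ray(d,u,v,z):
    V=np.array(d["view"]);R,t=V[:3,:3],V[:3,3];c=-R.T@t
    r=R.T@np.array([(u-d["cx"])/d["fx"],(v-d["cy"])/d["fy"],1]);return c+r*(z-c[2])/r[2]
E
python3 - <<'E'
from h import *
np.set_printoptions(precision=1,suppress=True)
d=pickle.load(open("top0.pkl","rb"));f=lambda p,z:ray(d,150+p[0]/5.6-.4,145+p[1]/5.6-.4,z)
P=[f(p,45) for p in((250,92),(378,67),(467,475),(340,503))];print(*P,"c",np.mean(P,0))
a=(P[2]+P[3]-P[0]-P[1])/2;print("axis",a,np.linalg.norm(a),np.linalg.norm(P[1]-P[0]),np.degrees(np.arctan2(a[1],a[0])))
s=pickle.load(open("scene0.pkl","rb"));g=lambda p,z:ray(s,230+p[0]/7-.4,160+p[1]/7-.4,z)
Q=[g(p,45) for p in((395,393),(540,370),(222,128))];print("scene",*Q, (Q[1]+Q[2])/2)
print("mug",f((552,118),92),"shaker",f((142,242),75))
for n,u,v,z in(("jar",76,254,130),("soap",76,168,170)):print(n,ray(d,u,v,z))
E
```

```text
[667.2 135.2  45. ] [678.3  72.   45. ] [476.9  31.3  45. ] [464.8  92.6  45. ] c [571.8  82.8  45. ]
axis [-202.   -41.7    0. ] 206.21152260848373 64.18037677062391 -168.34300788173357
scene [677.   73.8  45. ] [670.2 136.1  45. ] [479.1  32.8  45. ] [574.7  84.4  45. ]
mug [641.5 -13.8  92. ] shaker [589.5 182.3  75. ]
jar [421.8 415.6 130. ]
soap [629.9 404.6 170. ]
```

```bash
python3 -m handwheel '[[[50,-35,0],[0,0,1.4],0],[[90,-65,0],[0,0,2.8],0],[[130,-95,0],[0,0,4.2],0],[[170,-125,0],[0,0,5.6],0],[[210,-155,0],[0,0,5.6],0]]'; python3 -m handwheel '[[[40,-30,0],[0,0,0],0],[[80,-60,0],[0,0,0],0],[[120,-90,0],[0,0,0],0],[[160,-120,0],[0,0,0],0],[[200,-150,0],[0,0,0],0]]'; python3 -m handwheel '[[[40,-30,0],[0,0,0],0],[[80,-60,-20],[0,0,0],0],[[110,-85,-50],[0,0,0],0],[[120,-94,-90],[0,0,0],0],[[120,-94,-115],[0,0,0],0]]'; python3 -m handwheel '[[[0,0,0],[0,0,0],0],[[0,0,0],[0,0,0],0]]'
python3 - <<'E'
from plant import *
import cv2
for n in("scene","wrist"):
    d=get_image(n); cv2.imwrite(f"pics/{n}1.png",d["color"] if n=="wrist" else cv2.resize(d["color"][130:250,210:360],None,fx=5,fy=5,interpolation=cv2.INTER_CUBIC))
s=sense();print(s)
E
```

```text
clock: 0.6
position: [346.7, 356.1, 205.3]
tool_rot: [-0.104, 0.995, -0.0, -0.0]
ft_force: [0.6, 1.2, 0.3]
width: 0.612
grasp_force: 0.0
clock: 1.1
position: [547.0, 205.9, 205.2]
tool_rot: [-0.102, 0.995, 0.0, -0.0]
ft_force: [-0.2, 1.1, 0.7]
width: 0.178
grasp_force: 0.0
clock: 1.6
position: [665.6, 110.7, 86.0]
tool_rot: [-0.101, 0.995, -0.0, -0.002]
ft_force: [-0.5, 1.5, -0.4]
width: 0.007
grasp_force: 0.0
clock: 1.8
position: [665.6, 113.7, 90.7]
tool_rot: [-0.102, 0.995, 0.0, -0.0]
ft_force: [0.0, 0.7, 0.9]
width: 0.007
grasp_force: 0.0
{'clock': 1.9, 'joints': array([ 5.62199861e-02,  7.11193550e-01,  1.21064296e+00,  1.26583628e-04,
        1.21615024e+00, -1.72027915e+00]), 'dq': array([ 3.72057181e-03, -1.10664176e-02, -2.28583397e-04, -6.09945604e-04,
       -5.61569130e-03, -3.00818655e-05]), 'effort': array([-3.09326090e-01, -5.84215987e+01, -2.30924302e+01, -5.76610642e-02,
        8.98808450e-02,  5.80736123e-04]), 'position': array([666.74265937, 114.08504099,  92.91082099]), 'tool_rot': array([-1.02648242e-01,  9.94716082e-01, -2.47156608e-05,  1.80376101e-03]), 'ft_force': array([ 0.22061491, -1.20214215, -0.25232558]), 'wrist_torque': array([0.01261297, 0.01047517, 0.02493619]), 'grasp_force': 0.0, 'width': 0.003075524635928723}
```

View pics/scene1.png

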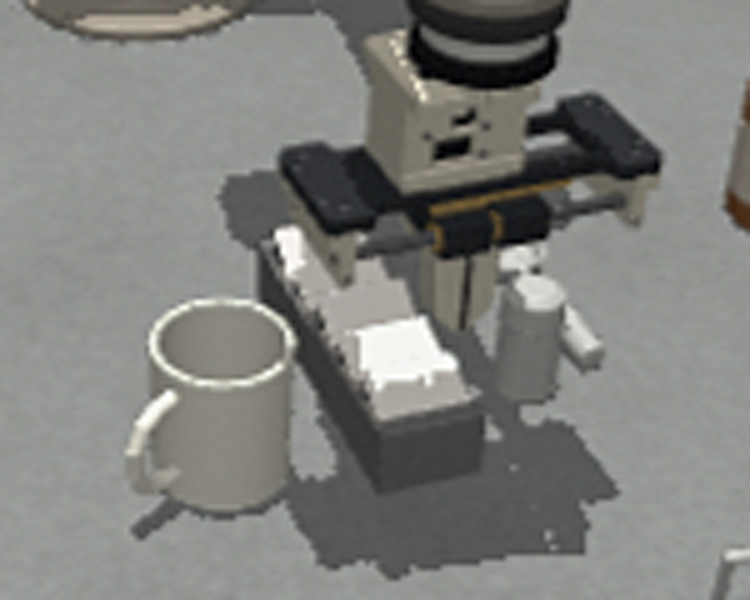

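View pics/wrist1.png

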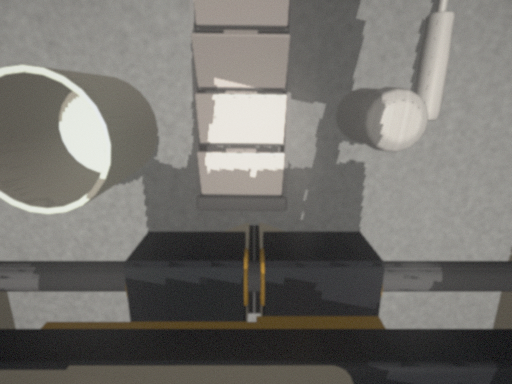

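Scene: the fingertip at (465,325) hangs over the row, and the gripper's side post at (345,282) would pass close over the mug rim. Wrist: the row is straight ahead at (240,100–200), with the mug to its left. I'll turn the hand 90° so its long body lies along the row, clear of the mug and shaker.

```bash
python3 -m handwheel '[[[5,0,10],[0,0,-1.7],0],[[10,-1,15],[0,0,-3.4],0],[[15,-2,15],[0,0,-5.1],0],[[19,-3,15],[0,0,-6.8],0],[[19,-3,15],[0,0,-8.5],0]]'; python3 -m handwheel '[[[0,0,0],[0,0,-1.7],0],[[0,0,0],[0,0,-3.4],0],[[0,0,0],[0,0,-5.1],0],[[0,0,0],[0,0,-6.8],0],[[0,0,0],[0,0,-8.5],0]]';python3 -m handwheel '[[[0,0,0],[0,0,-1],0],[[0,0,-15],[0,0,-1],0],[[0,0,-30],[0,0,-1],0],[[0,0,-30],[0,0,-1],0],[[0,0,-30],[0,0,-1],0]]'
python3 - <<'E'
from plant import *
import cv2,numpy as np
d=get_image("scene");cv2.imwrite("pics/scene2.png",cv2.resize(d["color"][130:250,210:360],None,fx=5,fy=5,interpolation=cv2.INTER_CUBIC))
P=np.mean([ (sense()["position"]) for _ in range(3)],0);print(P)
V=np.array(d["view"])
for z in(-8,):
    p=V@np.r_[P[0],P[1],P[2]+z,1];print((p[0]/p[2]*d["fx"]+d["cx"]-210)*5,(p[1]/p[2]*d["fy"]+d["cy"]-130)*5)
E
```

```text
clock: 2.4
position: [686.0, 111.0, 108.3]
tool_rot: [0.268, 0.963, 0.001, 0.002]
ft_force: [-0.6, 0.6, -0.1]
width: 0.004
grasp_force: 0.0
clock: 2.9
position: [685.6, 111.2, 108.4]
tool_rot: [0.599, 0.801, 0.001, 0.002]
ft_force: [0.3, -0.3, -0.0]
width: 0.002
grasp_force: 0.0
clock: 3.4
position: [684.7, 110.7, 75.9]
tool_rot: [0.631, 0.776, 0.0, 0.0]
ft_force: [0.0, 0.9, 0.9]
width: 0.003
grasp_force: 0.0
[685.1213683  110.67622821  76.38965502]
450.15320014694794 400.75727055533093
```

View pics/scene2.png

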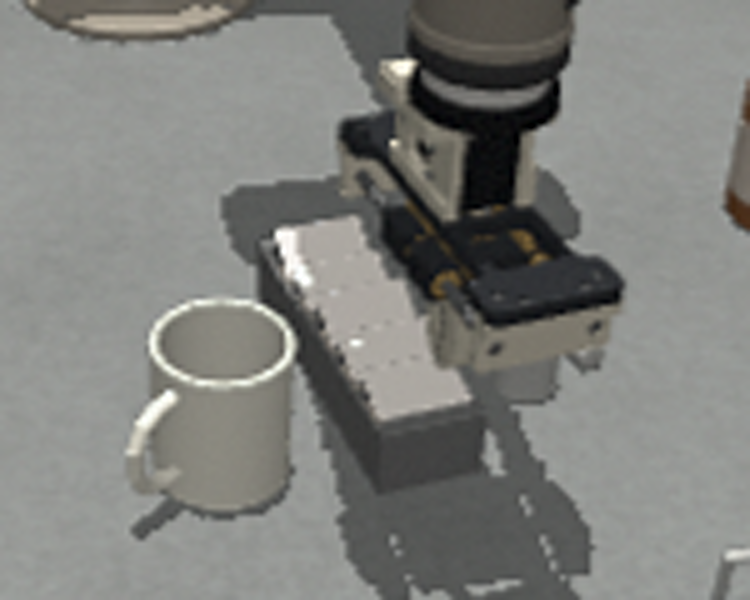

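Run:
```python
from plant import *
import numpy as np,pickle,cv2
d=get_image("scene");V=np.array(d["view"])
def pr(P):
    p=V@np.r_[P,1];return np.round([(p[0]/p[2]*d["fx"]+d["cx"]-210)*5,(p[1]/p[2]*d["fy"]+d["cy"]-130)*5])
print("pic1 tip",pr([666.7,114.1,84.9]),pr([667,110,82]), "body ctr",pr([666.7,114.1,92.9+58]))
u=np.array([-.979,-.203]);c=np.array([685.1,110.7])
print("pic2 tip",pr([*c,68.4]),"body",pr([*c,134]),"near end",pr([*(c-95*u),134]),"far",pr([*(c+95*u),134]))
print(pr([573,83.5,45]))
```

```text
pic1 tip [451. 357.] [443. 362.] body ctr [461. 261.]
pic2 tip [450. 401.] body [460. 306.] near end [544. 414.] far [389. 214.]
[361. 319.]
```

Scene2: the hand now lies along the row, but it appears about 30 px higher in the crop than its reported position predicts, and the tip is not seen. I'll cross-check with the wrist and top cameras.

Run:
```python
from plant import *
import numpy as np,cv2
def pr(d,P):
    p=np.array(d["view"])@np.r_[P,1];return np.round([p[0]/p[2]*d["fx"]+d["cx"],p[1]/p[2]*d["fy"]+d["cy"]])
w=get_image("wrist");t=get_image("top");s=sense();P=s["position"];print(P)
V=np.array(w["view"]);print("wcam",-V[:3,:3].T@V[:3,3],V[2,:3])
tip=P-[0,0,8]
u=np.array([-.979,-.203,0]);n=np.array([-.203,.979,0]);c=np.array([573,83.5,45])
print("tip w",pr(w,tip),"t",pr(t,tip), "body t",pr(t,P+[0,0,60]))
for a,b in((-104,-33),(-104,33),(104,33),(104,-33)):print(a,b,pr(w,c+a*u+b*n),pr(t,c+a*u+b*n))
V=np.array(t["view"]);print("tcam",-V[:3,:3].T@V[:3,3]);
img=np.hstack([cv2.resize(w["color"],(440,330)),cv2.resize(t["color"][140:250,160:280],(360,330),interpolation=cv2.INTER_CUBIC)])
cv2.imwrite("pics/wt3.png",img)
```

```text
[685.22135112 110.57246637  76.42523864]
wcam [670.80322639 182.47410674 255.54635933] [ 0.05580533 -0.26652361 -0.96221148]
tip w [253. 221.] t [202. 153.] body t [198. 146.]
-104 -33 [237. 258.] [217. 155.]
-104 33 [235. 166.] [194. 161.]
104 33 [-82. 166.] [210. 235.]
104 -33 [-56. 258.] [233. 229.]
tcam [ 438.6899823   -25.8333853  1114.49849302]
```

View pics/wt3.png

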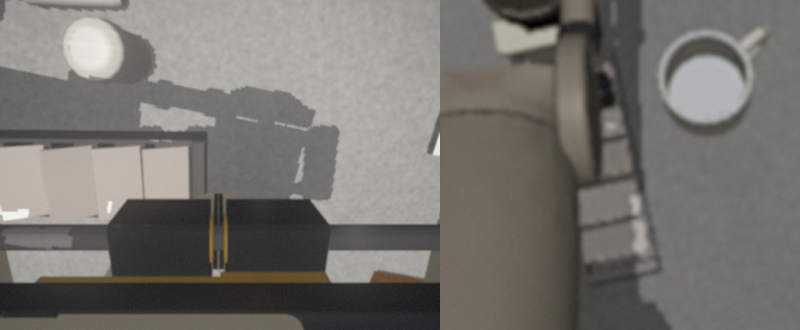

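Wrist half: the caddy's outer corner is at (207,133), against a predicted (202,143). The fingertip is at (217,195), as predicted, and the lid pitch also matches, so reported z is sound. I'll check the scene calibration with the mug rim.

Run:
```python
from h import *
s=pickle.load(open("scene0.pkl","rb"));g=lambda p,z:ray(s,230+p[0]/7-.4,160+p[1]/7-.4,z)
d=pickle.load(open("top0.pkl","rb"));f=lambda p,z:ray(d,150+p[0]/5.6-.4,145+p[1]/5.6-.4,z)
print("mug",g((172,268),92),f((552,118),92),"shaker",g((607,200),75),f((142,242),75))
for n,u,v,u2,v2,z in(("jar",372,142,76,254,130),("cups",92,181,428,170,167)):print(n,ray(s,u,v,z),ray(d,u2,v2,z))
```

```text
mug [643.78127109 -13.45436344  92.        ] [641.48350317 -13.83961502  92.        ] shaker [597.54388836 181.87143439  75.        ] [589.46186707 182.26718755  75.        ]
jar [435.80804392 415.23909    130.        ] [421.83733091 415.63294421 130.        ]
cups [ 615.62257066 -439.35929017  167.        ] [ 605.89598102 -451.03226396  167.        ]
```

```bash
python3 -m handwheel '[[[4,1,0],[0,0,0],0],[[4,1,-8],[0,0,0],0],[[4,1,-14],[0,0,0],0],[[4,1,-16],[0,0,0],0],[[4,1,-16],[0,0,0],0]]'
python3 - <<'E'
from plant import *
import cv2,numpy as np
d=get_image("scene");a=cv2.resize(d["color"][165:235,255:325],(560,560),interpolation=cv2.INTER_CUBIC)
P=sense()["position"];V=np.array(d["view"]);p=V@np.r_[P-[0,0,8],1];print(P,(p[0]/p[2]*d["fx"]+d["cx"]-255)*8,(p[1]/p[2]*d["fy"]+d["cy"]-165)*8)
cv2.imwrite("pics/s4.png",np.clip(a.astype(int)*1.6,0,255).astype(np.uint8))
E
```

```text
clock: 4.1
position: [688.2, 111.4, 58.6]
tool_rot: [0.631, 0.776, -0.001, -0.001]
ft_force: [-0.2, 0.4, 0.4]
width: 0.008
grasp_force: 0.0
[688.49567545 111.45187677  59.07220087] 360.6558858624485 405.11715871939987
```

View pics/s4.png

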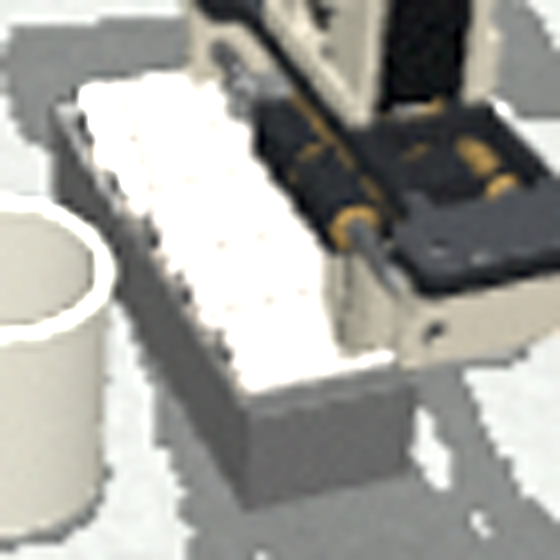

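Finger seen at (362,350), while the calibration predicts (360,405). I'll check the same projection for the open fingers in the first scene picture.

Run:
```python
from h import *
import cv2
s=pickle.load(open("scene0.pkl","rb"));V=np.array(s["view"]);print("cam",-V[:3,:3].T@V[:3,3])
def pr(P):
    p=V@np.r_[P,1];return np.round([(p[0]/p[2]*s["fx"]+s["cx"]-330)*7,(p[1]/p[2]*s["fy"]+s["cy"]-10)*7])
P=np.array([147,504,197.5]);y=np.array([.28,.96,0])
for k in(-46,46,-60,60):print(k,pr(P+k*y))
print("rayz51",ray(s,255+362/8,165+352/8,51),ray(s,255+362/8,165+352/8,45),"base",(pr([0,0,0])/7+[330,10]))
a=cv2.resize(s["color"][10:95,330:430],None,fx=7,fy=7,interpolation=cv2.INTER_CUBIC)
cv2.imwrite("pics/h0.png",a)
```

```text
cam [1421.19063574 -122.55790585  694.55423981]
-46 [177. 561.]
46 [344. 571.]
-60 [152. 560.]
60 [370. 573.]
rayz51 [659.66159091 119.03393055  51.        ] [652.56168544 121.28634524  45.        ] base [237.71428571 126.71428571]
```

View pics/h0.png

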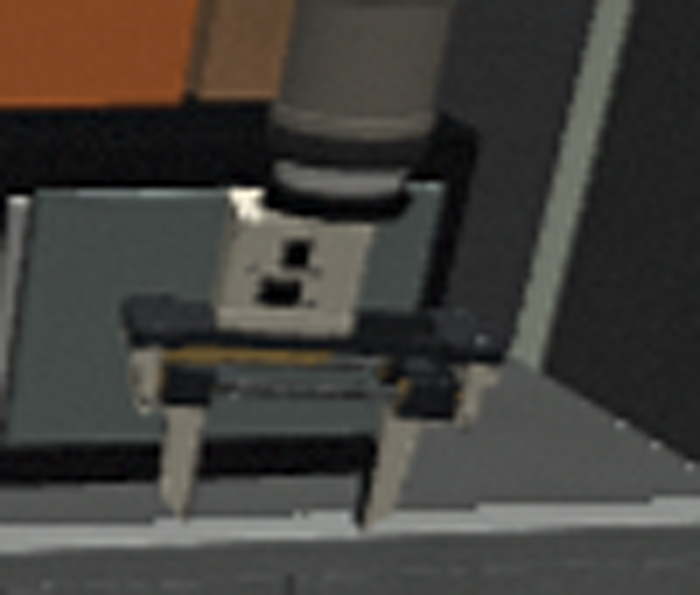

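The visible fingertips end about 22 mm above the stated tip in this picture too, at (180,517) and (365,530). The xy position is therefore right and only the tip height is in doubt. I'll feel for the shoulder.

```bash
python3 -m handwheel '[[[0,0,-3],[0,0,0],0],[[0,0,-4],[0,0,0],0],[[0,0,-4],[0,0,0],0]]'|egrep 'pos|ft'; python3 -m handwheel '[[[0,0,-1],[0,0,0],0],[[0,0,-1],[0,0,0],0]]'|egrep 'pos|ft';python3 -m handwheel '[[[0,0,-1],[0,0,0],0],[[0,0,-1],[0,0,0],0]]'|egrep 'pos|ft'
```

```text
position: [688.6, 111.5, 55.4]
ft_force: [0.6, 0.6, -0.5]
position: [688.7, 111.5, 54.5]
ft_force: [0.2, -0.8, -0.4]
position: [688.7, 111.5, 53.4]
ft_force: [-0.1, 0.3, -0.6]
```

```bash
for i in 1; do python3 -m handwheel '[[[0,0,-1],[0,0,0],0],[[0,0,-1],[0,0,0],0]]'|egrep 'pos|ft'; done; python3 -m handwheel '[[[0,0,-0.5],[0,0,0],0],[[0,0,-0.5],[0,0,0],0]]'|egrep 'pos|ft'
```

```text
position: [688.6, 111.5, 52.4]
ft_force: [-0.5, 0.5, -0.6]
position: [688.7, 111.5, 51.9]
ft_force: [-0.4, 0.3, 0.3]
```

No contact at tip z 44. The tip, thinner than I assumed, may still be just off the caddy's end. I'll raise it, move 15 mm inward and feel again.

```bash
python3 -m handwheel '[[[0,0,5],[0,0,0],0],[[0,0,5],[0,0,0],0],[[-7,-1.5,5],[0,0,0],0],[[-15,-3,5],[0,0,0],0],[[-15,-3,5],[0,0,0],0]]'|egrep 'pos|ft'; python3 -m handwheel '[[[0,0,-1.5],[0,0,0],0],[[0,0,-1.5],[0,0,0],0]]'|egrep 'pos|ft';python3 -m handwheel '[[[0,0,-1],[0,0,0],0],[[0,0,-1],[0,0,0],0]]'|egrep 'pos|ft'
```

```text
position: [672.3, 108.3, 57.0]
ft_force: [-0.2, 0.3, 0.1]
position: [673.7, 108.5, 55.4]
ft_force: [0.2, 0.3, -0.1]
position: [673.7, 108.5, 54.3]
ft_force: [-0.1, 0.6, 0.1]
```

```bash
python3 -m handwheel '[[[0,0,-1],[0,0,0],0],[[0,0,-1],[0,0,0],0]]'|egrep 'pos|ft'; python3 -m handwheel '[[[0,0,-0.5],[0,0,0],0],[[0,0,-0.5],[0,0,0],0]]'|egrep 'pos|ft'
```

```text
position: [673.7, 108.5, 53.3]
ft_force: [0.8, 0.6, 1.0]
position: [673.7, 108.5, 53.0]
ft_force: [0.0, -0.5, 0.8]
```

```bash
python3 -m handwheel '[[[0,0,-0.5],[0,0,0],0],[[0,0,-0.5],[0,0,0],0]]'|egrep 'pos|ft'; python3 -m handwheel '[[[0,0,-0.4],[0,0,0],0],[[0,0,-0.4],[0,0,0],0]]'|egrep 'pos|ft'
```

```text
position: [673.7, 108.5, 52.5]
ft_force: [1.1, 0.7, 0.1]
position: [673.7, 108.5, 52.1]
ft_force: [0.1, 0.5, -0.2]
```

Run:
```python
from plant import *
import pickle
for n in("scene","wrist"):pickle.dump((get_image(n),sense()),open(n+"5.pkl","wb"))
from h import *
# fingertip by differencing against first scene picture along a vertical band below the predicted tip
(d,s)=pickle.load(open("scene5.pkl","rb"));d0=pickle.load(open("scene0.pkl","rb"))
V=np.array(d["view"]);P=s["position"]
def pr(P):
    p=V@np.r_[P,1];return np.array([p[0]/p[2]*d["fx"]+d["cx"],p[1]/p[2]*d["fy"]+d["cy"]])
print(s["clock"],P)
for dz in(-8,0,8,14,20,30):print(dz,pr(P+[0,0,dz]).round(1))
u,v=pr(P-[0,0,8]).round().astype(int)
print("cols",u-5,u+5)
for r in range(v-16,v+5):print(r,d["color"][r,u-6:u+7].mean(-1).astype(int),d0["color"][r,u-6:u+7].mean(-1).astype(int))
```

```text
7.0 [673.72166125 108.50588376  52.14423208]
-8 [297.6 214.2]
0 [297.9 212.1]
8 [298.1 209.9]
14 [298.3 208.3]
20 [298.4 206.6]
30 [298.7 203.8]
cols 293 303
198 [159 115  98  91  94  99  98  78  65  94  86  42  18] [241 240 241 242 244 178 137 141 139 140 143 142 144]
199 [159 113  99  94  98 100  97 107  80 107 105  72  34] [240 240 240 241 244 216 153 137 137 140 143 147 143]
200 [158 114  98  91  98 101 101 113  96  81  96  99  61] [241 240 241 241 242 241 207 192 158 142 143 144 142]
201 [150 110  96  74  90  98 104 111 113 103 101  99 106] [231 235 240 241 242 242 240 242 214 159 143 143 144]
202 [171 129 105  72  90  99 107 113 115 108 102  99 114] [239 240 240 240 241 241 241 242 247 184 139 141 144]
203 [170 142 113  73  89 100 108 114 115 104 106 108 117] [241 240 240 240 241 240 240 241 246 179 135 141 142]
204 [168 144 112  84  93  98 116 116 115 107 107 115 108] [240 240 240 240 240 241 240 240 244 215 154 140 144]
205 [167 167 126  86  96  85 109 115 113 105 110 117  93] [240 241 240 241 240 240 240 240 242 243 179 139 143]
206 [168 170 136  86  89  92 105 112 108  90 1
[... 592 characters left out ...]
 225 184 159 148 129 126 132 125]
212 [139 133 119 101  89  82  85  79  74  75  77  80  79] [222 203 170 145 133 121 131 126 123 123 126 132 136]
213 [84 85 85 78 74 77 79 78 81 82 83 82 76] [124 126 136 127 122 124 131 134 135 137 131 117  94]
214 [77 77 79 80 81 83 83 77 70 67 69 69 66] [125 128 133 135 134 134 123 104  85  80  75  72  63]
215 [83 83 83 76 68 65 68 68 66 66 67 65 64] [130 126 118  98  81  77  72  67  63  61  62  62  63]
216 [67 69 69 67 66 65 65 65 66 66 66 65 65] [74 76 73 65 60 63 60 62 63 64 62 63 63]
217 [65 65 64 65 66 67 65 65 64 66 65 66 64] [61 62 62 61 64 63 64 63 63 63 64 64 62]
218 [66 66 65 66 64 66 65 65 67 66 67 66 64] [62 64 62 64 64 63 61 64 64 62 62 62 62]
```

The visible fingertip is still about 24 mm above the shoulder, so I'll keep lowering and watch the force.

```bash
for i in 1; do python3 -m handwheel '[[[0,0,-1],[0,0,0],0],[[0,0,-2],[0,0,0],0],[[0,0,-3],[0,0,0],0]]'|egrep 'pos|ft'; python3 -m handwheel '[[[0,0,-1],[0,0,0],0],[[0,0,-2],[0,0,0],0],[[0,0,-3],[0,0,0],0]]'|egrep 'pos|ft'; done
```

```text
position: [673.7, 108.5, 49.0]
ft_force: [-0.6, 0.3, 0.2]
position: [673.7, 108.5, 46.0]
ft_force: [-0.4, 0.6, -1.0]
```

```bash
python3 -m handwheel '[[[0,0,-1],[0,0,0],0],[[0,0,-2],[0,0,0],0],[[0,0,-3],[0,0,0],0]]'|egrep 'pos|ft'; python3 -m handwheel '[[[0,0,-1],[0,0,0],0],[[0,0,-2],[0,0,0],0],[[0,0,-3],[0,0,0],0]]'|egrep 'pos|ft'
```

```text
position: [673.7, 108.5, 43.1]
ft_force: [0.6, -0.3, 0.1]
position: [673.7, 108.5, 40.1]
ft_force: [0.8, -0.1, -0.3]
```

```bash
python3 -m handwheel '[[[0,0,-1],[0,0,0],0],[[0,0,-2],[0,0,0],0],[[0,0,-3],[0,0,0],0]]'|egrep 'pos|ft'
cat > v.py <<'E'
from plant import *
from h import *
d=get_image("scene");s=sense();V=np.array(d["view"]);P=s["position"];print(s["clock"],P)
def pr(P):
    p=V@np.r_[P,1];return np.array([p[0]/p[2]*d["fx"]+d["cx"],p[1]/p[2]*d["fy"]+d["cy"]])
for dz in(-8,8,16):print(dz,pr(P+[0,0,dz]).round(1))
for r in range(200,222):print(r,d["color"][r,286:312].mean(-1).astype(int))
E
python3 v.py
```

```text
position: [673.7, 108.5, 37.1]
ft_force: [0.0, -0.7, 0.0]
8.6 [673.633284   108.47846834  36.87449173]
-8 [297.2 218.3]
8 [297.6 214. ]
16 [297.9 211.9]
200 [168 167 167 167 167 171 145 105  94  73  91  63  56  63  38  19  34  49
  52  57  63  53  52  44  77  89]
201 [166 166 168 167 167 170 129 101 100  73  93  73  56  59  61  35  19  41
  50  52  53  53  57  55  58  50]
202 [167 167 146 161 172 177 146 108 103  74  92  98  73  58  94  74  32  20
  38  48  46  34  32  32  31  27]
203 [178 171 164 167 167 171 143 107 104  74  90 101 104  84 104 105  71  34
  25  27  29  27  28  23  25  20]
204 [170 168 167 167 167 170 133 101 102  86  93  98 110 109  77  85  97  52
  17  20  22  22  20  17  48  62]
205 [168 167 167 165 168 169 142 105 105  73  89 100 123 119  81  90 101 106
  65  41  60  64  87 109 115 115]
206 [167 168 168 166 166 167 156 114 107  86  94  98 116 116 112 101  99 106
 112 114 116 115 116 119 118 118]
207 [167 167 166 167 168 168 168 121  91  79  94  97 108 113 107 102 104 107
 116 120 120 119 118 116 116 119]
208 [167 167 166 167 167 168 171 132  93  78  92 102 112 11
[... 742 characters left out ...]
65 66 64 65 65 63 80 85 86
 86 86]
216 [ 74  80  84  84  77  71  66  68  67  69  66  65  66  66  65  65  65  66
  65  67  60 134 108  86  89  91]
217 [ 70  72  67  69  68  67  66  66  65  67  66  64  65  66  64  67  65  64
  67  63  76 143 108  84  87  89]
218 [ 62  64  66  65  65  66  66  66  67  66  65  64  67  67  67  66  65  64
  65  62  77 141 106  84  88  89]
219 [ 59  66  65  65  65  65  67  66  66  66  66  64  65  65  66  66  65  64
  64  64  78 141 152 110  88  89]
220 [ 64  66  65  67  66  65  66  65  66  65  66  66  65  65  66  64  65  65
  65  62  92 145 158 110  88  88]
221 [ 63  67  65  65  66  67  64  66  66  65  66  64  67  66  66  65  65  64
  64  61 117 153 162 114  87  89]
```

```bash
python3 -m handwheel '[[[0,0,-1],[0,0,0],0],[[0,0,-2],[0,0,0],0],[[0,0,-3],[0,0,0],0]]'|egrep 'pos|ft';python3 -m handwheel '[[[0,0,-1],[0,0,0],0],[[0,0,-1],[0,0,0],0]]'|egrep 'pos|ft'
```

```text
position: [673.7, 108.5, 34.1]
ft_force: [-0.1, 0.1, 0.0]
position: [673.6, 108.5, 32.9]
ft_force: [0.0, -0.4, 0.3]
```

```bash
python3 -m handwheel '[[[0,0,-1],[0,0,0],0],[[0,0,-1],[0,0,0],0]]'|egrep 'pos|ft'; python3 -m handwheel '[[[0,0,-1],[0,0,0],0],[[0,0,-1],[0,0,0],0]]'|egrep 'pos|ft'
```

```text
position: [673.7, 108.5, 32.0]
ft_force: [-0.4, 1.2, 0.5]
position: [673.7, 108.5, 31.0]
ft_force: [-0.2, 0.7, 0.1]
```

```bash
python3 -m handwheel '[[[0,0,-1],[0,0,0],0],[[0,0,-1],[0,0,0],0]]'|egrep 'pos|ft'; python3 -m handwheel '[[[0,0,-0.5],[0,0,0],0],[[0,0,-0.5],[0,0,0],0]]'|egrep 'pos|ft'
```

```text
position: [673.6, 108.5, 30.0]
ft_force: [-0.1, -0.1, 0.0]
position: [673.7, 108.5, 29.6]
ft_force: [1.0, -0.5, -0.1]
```

```bash
python3 -m handwheel '[[[0,0,-0.5],[0,0,0],0],[[0,0,-0.5],[0,0,0],0]]'|egrep 'pos|ft'; python3 v.py|sed -n '2,5p;10,40p'
```

```text
position: [673.7, 108.4, 29.1]
ft_force: [-0.9, -0.6, -0.0]
-8 [297.  220.3]
8 [297.4 216.1]
16 [297.7 214. ]
200 [167 168 167 173 169  90  11  53  78  59  59  63  48  26  37  51  52  51
  57  84  75  58  51  48  65  59]
203 [176 172 162 166 168 174 133  96 105  76  90  72  64  63  33  20  35  51
  54  61  60  53  52  50  75  75]
204 [168 167 168 167 167 170 133 102 105  86  95  85  58  88  72  33  19  39
  49  53  58  57  50  38  38  40]
205 [167 167 167 166 166 172 132 100 106  87  94 100  74  70  94  84  43  21
  32  32  35  33  31  25  26  27]
206 [166 167 167 166 168 170 132 101 107  88  94 100 113  90  78  97  72  32
  22  24  29  23  24  23  18  17]
207 [167 166 167 166 168 170 132 101  91  81  94  98 115 113  72  91  86  55
  26  20  20  18  55  63  83 108]
208 [167 167 165 166 167 169 144 107  90  78  94 102 111 115  93  96  97 133
 108  88 107 113 115 115 117 119]
209 [167 166 169 168 167 169 155 113  88  94  99 104 112 115 109 105  98 115
 119 117 120 122 118 118 119 117]
210 [168 167 166 167 167 168 169 122  75  91  97 103 112 115 107 103 105 112
 118 108 105 112 117 117 117 117]
211 [169 168 166 166 168 170 173 134  92  95  98 106 114 114 106 103 112 120
  96  62  77 110 117 117 116 118]
212 [173 168 169 173 174 158 141 119  80  91 100 110 115 115 107 104 116 108
  68  79 107 117 117 118 117 117]
213 [170 161 141 121 107  92  83  84  69  91 100 112 108 101  96 106 117 115
 109 110 117 118 117 117 118 119]
214 [100  96  85  85  78  75  76  79  78  88  88  91  88  79  80 104 116 118
 115 117 117 118 116 114 106 105]
215 [ 82  78  76  79  79  81  83  83  84  77  69  66  66  65  93 114 119 120
 116 110  97  99  93  90  89  89]
216 [ 76  79  83  84  78  71  66  67  70  67  64  66  65  64  72  87  96  91
  78  71  66 133 109  86  88  89]
217 [ 69  72  69  68  67  67  64  65  65  66  66  66  64  65  64  67  69  66
  64  62  74 140 109  85  88  90]
```

```bash
python3 -m handwheel '[[[0,0,-0.5],[0,0,0],0],[[0,0,-0.5],[0,0,0],0]]'|egrep 'pos|ft'; python3 -m handwheel '[[[0,0,-0.5],[0,0,0],0],[[0,0,-0.5],[0,0,0],0]]'|egrep 'pos|ft'
```

```text
position: [673.7, 108.5, 28.5]
ft_force: [0.8, 0.4, -0.4]
position: [673.7, 108.5, 28.1]
ft_force: [-0.4, 0.1, -0.0]
```

```bash
python3 -m handwheel '[[[0,0,-0.5],[0,0,0],0],[[0,0,-0.5],[0,0,0],0]]'|egrep 'pos|ft'; python3 -m handwheel '[[[0,0,-0.5],[0,0,0],0],[[0,0,-0.5],[0,0,0],0]]'|egrep 'pos|ft'
```

```text
position: [673.7, 108.5, 27.6]
ft_force: [-0.1, 0.2, 1.4]
position: [673.7, 108.5, 27.1]
ft_force: [-0.0, -0.0, 0.3]
```

```bash
python3 -m handwheel '[[[0,0,-0.5],[0,0,0],0],[[0,0,-0.5],[0,0,0],0]]'|egrep 'pos|ft'; python3 -m handwheel '[[[0,0,-0.5],[0,0,0],0],[[0,0,-0.5],[0,0,0],0]]'|egrep 'pos|ft'; python3 v.py|sed -n '1,4p;10,40p'
```

```text
position: [673.7, 108.5, 26.6]
ft_force: [0.9, -0.6, 0.4]
position: [673.7, 108.5, 26.1]
ft_force: [1.1, 0.4, 0.5]
11.4 [673.7322808  108.47991918  26.1259609 ]
-8 [296.9 221.1]
8 [297.4 216.9]
16 [297.6 214.8]
  55  59  46  48  52  49  47  49]
203 [177 170 163 166 172 166 117  77  95  70  64  55  60  49  27  33  49  51
  59  79  61  51  49  64  57  46]
204 [167 168 168 167 167 171 132 101 104  88  93  74  58  59  34  17  34  50
  54  58  54  53  53  53  86  74]
205 [168 168 166 167 167 171 133 101 107  86  96  87  58  90  74  36  19  34
  50  55  56  55  47  33  45  40]
206 [167 166 166 167 167 170 147 109 106  86  95 101  91  73  93  73  32  22
  31  36  35  33  31  25  25  22]
207 [167 167 169 167 167 170 126  98  93  79  95  99 111  91 105 103  59  23
  26  23  26  24  23  21  19  16]
208 [167 168 166 169 167 169 131 102  89  79  95  96 110 111  78  92  83  56
  32  17  19  36  59  64 103 112]
209 [167 166 165 167 166 168 144 109  89  95  98 101 111 115  92  94  98 106
  95  87 106 113 114 113 117 118]
210 [167 166 167 167 167 169 154 114  74  92  98 103 112 115 107 102 101 110
 116 118 119 119 118 120 118 118]
211 [168 166 167 168 169 170 172 123  86  95 100 106 114 115 106 103 106 115
 121 101 106 117 117 117 117 116]
212 [174 169 169 172 173 159 142 121  80  90  99 108 113 114 107 103 115 110
  78  54  90 114 119 116 117 118]
213 [168 161 142 120 107  91  85  96  71  89 100 113 117 115 107 107 117 104
  65  75 107 117 117 118 118 117]
214 [100  95  86  83  78  75  76  81  84  98  87 103 105  91 101 110 117 116
 109 112 118 118 118 117 118 118]
215 [ 82  76  77  79  81  78  82  83  87  82  69  68  71  66  82 113 118 119
 112 117 118 116 119 108 106 101]
216 [ 74  80  82  83  78  70  68  68  69  68  64  65  66  65  68 115 122 120
 117 101  92 125 106  88  90  90]
217 [ 71  70  67  67  68  66  66  65  65  67  66  64  65  65  63  81  96  83
  75  68  79 139 107  83  87  89]
```

Fingertip row is 214.7 at col 297. The wrist and scene cameras both say the hand is truly about 25 mm higher than reported. I'll back out 3 mm and keep feeling.

```bash
python3 -m handwheel '[[[3,0.6,0],[0,0,0],0],[[3,0.6,-0.5],[0,0,0],0],[[3,0.6,-1],[0,0,0],0],[[3,0.6,-1],[0,0,0],0]]'|egrep 'pos|ft'; python3 -m handwheel '[[[0,0,-0.5],[0,0,0],0],[[0,0,-0.5],[0,0,0],0]]'|egrep 'pos|ft'
```

```text
position: [676.6, 109.1, 24.9]
ft_force: [-0.2, -0.1, 0.2]
position: [676.7, 109.1, 24.6]
ft_force: [-0.1, -0.3, -0.2]
```

```bash
python3 -m handwheel '[[[0,0,-0.5],[0,0,0],0],[[0,0,-0.5],[0,0,0],0]]'|egrep 'pos|ft'; python3 -m handwheel '[[[0,0,-0.5],[0,0,0],0],[[0,0,-0.5],[0,0,0],0]]'|egrep 'pos|ft'
```

```text
position: [676.8, 109.1, 24.2]
ft_force: [-0.3, 1.2, 0.7]
position: [676.8, 109.1, 24.1]
ft_force: [-1.4, 0.2, 3.8]
```

```bash
python3 -m handwheel '[[[0,0,-0.5],[0,0,0],0],[[0,0,-0.5],[0,0,0],0]]'|egrep 'pos|ft'; python3 v.py|sed -n '1,4p;20,44p'
```

```text
position: [676.8, 109.1, 24.0]
ft_force: [-2.3, -1.4, 6.8]
12.65 [676.84092909 109.0901719   23.99367548]
-8 [297.3 222.4]
8 [297.8 218.2]
16 [298. 216.]
  32  45  43  35  34  31  30  25]
208 [167 166 166 168 167 170 145 107 101  72  90 102 107  81  67  97  74  33
  18  26  26  27  24  24  20  21]
209 [167 167 167 166 168 169 144 106 103  86  95  99 111 112  84  88  96  53
  18  21  22  18  20  16  58  64]
210 [167 167 167 165 168 169 156 114 102  74  90 100 107 116 112  92  95 128
 110  61  59  65 103 113 115 115]
211 [169 167 167 167 169 169 172 122 105  84  92  99 111 114 114 102  97 108
 116 114 116 114 119 120 119 118]
212 [174 169 170 172 172 159 141 117 110  89  93  95 107 113 115 103 105 107
 116 121 119 119 119 117 118 117]
213 [170 160 142 120 107  92  85  91  92  79  93 100 111 114 108  99 112 118
 109  72  60 107 119 118 116 116]
214 [101  94  86  84  79  75  76  83  86  94  99 102 113 115 112  96 112 119
  86  50  71 111 119 115 119 117]
215 [ 81  76  76  79  81  80  82  85  90  98 102 110 112 100  90  98 115 119
  98  93 109 118 117 117 117 117]
216 [ 76  81  84  85  78  71  66  70  69  84  87  77  73  69  91  87 111 119
 116 108 115 116 118 117 118 109]
217 [ 70  71  68  70  66  67  64  64  64  68  68  66  64  65  67  99 116 120
 119 116 118 130 115  98  94  92]
218 [ 63  66  66  65  66  65  67  66  65  64  67  66  66  64  62  87 106  99
  98  80  83 137 108  86  86  88]
219 [ 61  65  66  65  66  66  66  67  66  68  68  67  67  66  66  68  73  70
  68  61  76 141 153 108  86  90]
```

Contact: Fz rises to 6.8 N while z holds at 24.0, so the tip is on the solid shoulder. I'll ease off a little and slide along the row, watching the force.

```bash
python3 -m handwheel '[[[0,0,0.5],[0,0,0],0],[[-4,-0.8,0.5],[0,0,0],0],[[-8,-1.6,0.5],[0,0,0],0],[[-12,-2.5,0.5],[0,0,0],0],[[-16,-3.3,0.5],[0,0,0],0]]'|egrep 'clock|pos|ft'
```

```text
clock: 13.15
position: [661.0, 105.8, 24.1]
ft_force: [3.2, 1.2, 5.3]
```

```bash
python3 -m handwheel '[[[-4,-0.8,0.2],[0,0,0],0],[[-8,-1.6,0.2],[0,0,0],0],[[-12,-2.5,0.2],[0,0,0],0],[[-16,-3.3,0.2],[0,0,0],0],[[-20,-4.1,0.2],[0,0,0],0]]'|egrep 'clock|pos|ft'
```

```text
clock: 13.65
position: [640.7, 101.7, 24.0]
ft_force: [3.4, -0.0, 4.6]
```

```bash
python3 -m handwheel '[[[-4,-0.8,0.2],[0,0,0],0],[[-8,-1.6,0.2],[0,0,0],0],[[-12,-2.5,0.2],[0,0,0],0],[[-16,-3.3,0.2],[0,0,0],0],[[-20,-4.1,0.2],[0,0,0],0]]'|egrep 'clock|pos|ft'
cat > m.py <<'E'
from plant import *
from h import *
import cv2
# caddy shift: track left long side edge/near corner in scene vs first picture
a=pickle.load(open("scene0.pkl","rb"))["color"];d=get_image("scene");b=d["color"]
T=a[205:232,272:312]
for nm,(r0,r1,c0,c1) in {"near":(208,230,278,308),"mug":(185,235,232,262)}.items():
    T=a[r0:r1,c0:c1];R=cv2.matchTemplate(b[r0-5:r1+5,c0-5:c1+5],T,cv2.TM_CCOEFF_NORMED);_,v,_,m=cv2.minMaxLoc(R);print(nm,v.__round__(3),m[0]-5,m[1]-5)
E
python3 m.py
```

```text
clock: 14.15
position: [620.4, 97.5, 24.1]
ft_force: [3.9, 0.7, 5.5]
near 0.929 -1 0
mug 0.999 0 0
```

```bash
python3 -m handwheel '[[[-4,-0.8,0.3],[0,0,0],0],[[-8,-1.6,0.3],[0,0,0],0],[[-12,-2.5,0.4],[0,0,0],0],[[-16,-3.3,0.4],[0,0,0],0],[[-20,-4.1,0.4],[0,0,0],0]]'|egrep 'clock|pos|ft'
```

```text
clock: 14.7
position: [599.8, 93.4, 24.1]
ft_force: [0.6, -0.1, 2.1]
```

```bash
python3 -m handwheel '[[[-4,-0.8,0],[0,0,0],0],[[-8,-1.6,0],[0,0,0],0],[[-12,-2.5,0],[0,0,0],0],[[-16,-3.3,0],[0,0,0],0],[[-20,-4.1,0],[0,0,0],0]]'|egrep 'clock|pos|ft'
```

```text
clock: 15.2
position: [579.8, 89.3, 24.1]
ft_force: [0.7, 0.4, 1.7]
```

```bash
python3 -m handwheel '[[[-4,-0.8,-0.1],[0,0,0],0],[[-8,-1.6,-0.1],[0,0,0],0],[[-12,-2.5,-0.1],[0,0,0],0],[[-16,-3.3,-0.1],[0,0,0],0],[[-20,-4.1,-0.1],[0,0,0],0]]'|egrep 'clock|pos|ft'
```

```text
clock: 15.7
position: [560.2, 85.2, 24.2]
ft_force: [-0.2, -0.8, 0.0]
```

```bash
python3 -m handwheel '[[[-4,-0.8,0],[0,0,0],0],[[-8,-1.6,0],[0,0,0],0],[[-12,-2.5,0],[0,0,0],0],[[-16,-3.3,0],[0,0,0],0],[[-20,-4.1,0],[0,0,0],0]]'|egrep 'clock|pos|ft'; python3 m.py
```

```text
clock: 16.2
position: [540.1, 81.1, 24.2]
ft_force: [0.3, -1.4, -0.3]
near 0.979 0 0
mug 0.976 0 0
```

```bash
python3 -m handwheel '[[[-4,-0.8,-0.3],[0,0,0],0],[[-8,-1.6,-0.4],[0,0,0],0],[[-12,-2.5,-0.4],[0,0,0],0],[[-16,-3.3,-0.4],[0,0,0],0],[[-20,-4.1,-0.4],[0,0,0],0]]'|egrep 'clock|pos|ft'
```

```text
clock: 16.75
position: [520.8, 77.0, 24.1]
ft_force: [6.4, 1.7, 2.1]
```

```bash
python3 m.py; python3 -c "
from plant import *
s=sense();print(s['position'],s['ft_force'])"
```

```text
near 0.979 0 0
mug 0.963 0 0
[520.54531011  77.01083302  24.20919931] [1.12966438 0.09184189 2.12020083]
```

```bash
python3 -m handwheel '[[[-3,-0.6,0],[0,0,0],0],[[-6,-1.2,0],[0,0,0],0],[[-9,-1.9,0],[0,0,0],0],[[-12,-2.5,0],[0,0,0],0],[[-15,-3.1,0],[0,0,0],0]]'|egrep 'clock|pos|ft'
```

```text
clock: 17.3
position: [505.7, 73.9, 24.0]
ft_force: [2.7, 0.7, 3.5]
```

```bash
python3 -m handwheel '[[[-4,-0.8,-0.1],[0,0,0],0],[[-8,-1.6,-0.2],[0,0,0],0],[[-12,-2.5,-0.3],[0,0,0],0],[[-16,-3.3,-0.3],[0,0,0],0],[[-19,-4,-0.3],[0,0,0],0]]'|egrep 'clock|pos|ft'
```

```text
clock: 17.8
position: [486.9, 70.0, 24.0]
ft_force: [3.5, 0.2, 4.5]
```

```bash
python3 -m handwheel '[[[-4,-0.8,0],[0,0,0],0],[[-6,-1.2,0],[0,0,0],0],[[-6,-1.2,0.5],[0,0,0],0],[[-6,-1.2,10],[0,0,0],0],[[-6,-1.2,50],[0,0,0],0]]'|egrep 'clock|pos|ft'; python3 -m handwheel '[[[0,0,50],[0,0,0],0],[[0,0,100],[0,0,0],0],[[-25,35,120],[0,0,0],0],[[-50,70,120],[0,0,0],0],[[-75,105,120],[0,0,0],0]]'|egrep 'clock|pos|ft'; python3 -m handwheel '[[[-20,40,0],[0,0,0],0],[[-40,80,0],[0,0,0],0],[[-40,120,0],[0,0,0],0],[[-40,160,0],[0,0,0],0],[[-40,160,0],[0,0,0],0]]'|egrep 'clock|pos|ft'
python3 m.py
cat > f.py <<'E'
from plant import *
from h import *
c=np.array([573,83.5,45.]);u=np.array([-.979,-.203,0]);n=np.array([-.203,.979,0])
a=pickle.load(open("scene0.pkl","rb"));b=get_image("scene");pickle.dump(b,open("sceneF.pkl","wb"));pickle.dump(get_image("top"),open("topF.pkl","wb"))
def S(d,P):
    p=np.array(d["view"])@np.r_[P,1];x,y=p[0]/p[2]*d["fx"]+d["cx"],p[1]/p[2]*d["fy"]+d["cy"]
    import cv2
    return int(cv2.getRectSubPix(d["color"].astype(np.float32).mean(-1),(1,1),(float(x),float(y)))[0,0])
for off in(-24,-31,0):
  print(off)
  for d in(a,b):print([S(d,c+t*u+off*n) for t in range(-108,125,4)])
E
python3 f.py
```

```text
clock: 18.3
position: [476.4, 68.7, 70.8]
ft_force: [0.7, 0.1, -0.1]
clock: 18.8
position: [403.8, 174.3, 194.2]
ft_force: [0.3, 0.1, -0.5]
clock: 19.3
position: [364.1, 336.9, 193.2]
ft_force: [0.7, -0.3, 0.5]
near 0.979 0 0
mug 0.999 0 0
-24
[71, 118, 127, 128, 183, 243, 246, 238, 231, 229, 195, 182, 180, 138, 208, 234, 236, 232, 223, 220, 161, 167, 161, 188, 228, 219, 203, 209, 129, 82, 103, 104, 170, 245, 240, 236, 191, 191, 173, 135, 148, 184, 192, 218, 224, 161, 97, 108, 78, 60, 87, 114, 129, 122, 133, 150, 148, 148, 152]
[72, 120, 129, 125, 175, 241, 245, 245, 243, 243, 244, 245, 230, 179, 227, 245, 241, 245, 242, 243, 243, 235, 190, 222, 243, 245, 240, 242, 243, 244, 235, 202, 213, 246, 239, 242, 242, 238, 234, 240, 237, 200, 214, 242, 242, 239, 238, 237, 242, 217, 148, 127, 129, 122, 134, 149, 149, 149, 152]
-31
[70, 96, 121, 134, 114, 125, 112, 111, 100, 103, 101, 102, 103, 110, 119, 113, 116, 113, 101, 93, 110, 106, 108, 110, 113, 95, 97, 97, 108, 107, 103, 107, 105, 108, 107, 114, 92, 90, 97, 116, 109, 108, 111, 113, 108, 96, 100, 86, 87, 87, 89, 97, 114, 130, 146, 146, 1
[... 186 characters left out ...]
05, 84, 88, 98, 118, 107, 106, 106, 114, 107, 97, 94, 89, 89, 82, 87, 97, 115, 131, 148, 147, 148, 148, 149]
0
[73, 113, 129, 131, 170, 247, 242, 240, 240, 240, 240, 240, 240, 240, 240, 239, 233, 239, 240, 241, 240, 240, 241, 241, 240, 236, 233, 235, 235, 235, 236, 236, 236, 236, 236, 235, 239, 241, 241, 241, 241, 241, 240, 241, 239, 235, 234, 234, 234, 234, 235, 235, 236, 237, 234, 198, 142, 143, 145]
[72, 114, 131, 134, 177, 247, 242, 241, 240, 240, 241, 241, 238, 211, 219, 242, 241, 240, 241, 241, 241, 238, 207, 204, 243, 241, 240, 241, 241, 241, 238, 226, 205, 228, 242, 241, 240, 241, 241, 239, 214, 199, 236, 243, 241, 241, 241, 241, 241, 205, 150, 133, 132, 139, 145, 147, 147, 145, 146]
```

The scene profile now shows five flat white lids. The gaps sit at the shut positions, and the ends of the caddy and the mug have not moved. The hand is clear, so I'm handing in.

```bash
python3 -c "
from plant import *
print(close_job())"
```

```text
the job is handed in; nothing more can be done
None
```

I slid the fingertip along the row from lid 1's hinge end to lid 5: camera brightness profiles afterwards show all five lids shut, with no visible shift of the caddy or mug, and I handed the job in at about 19 s with the hand clear.

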